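Set a handle blank in the shaping cradle and hold it

TASK

Get the handle blank ready for me to round over: lay it flat in the channel of the wooden cradle with its hang-hole end pointing out to the right, well back at first so that it lies there balanced. Then slide it along the channel to the right, without lifting it, until its pencil line is flush with the cradle's right-hand end, so that everything beyond the line hangs clear. Most of the blank then overhangs, so keep it from tipping: finish while still holding it firmly, pressed down flat, with the hand on the part over the cradle and not on the overhang; do not disturb the other things on the bench.

Things in the scene. Friction and masses are not known exactly. Their poses are not given: they have to be found in the camera images.
- cradle: wooden bench hook, fixed, lip over the bench's front edge: base 310 x 200 x 22 mm (x, y, z), two low rails along its whole y length. Between them a level channel 44 mm wide, open at both ends and above; rails stand 12 mm above its floor (front 25, rear 30 mm wide). Origin: underside, mid y, below the channel's centre line; axes as the world's. Stands on a 3 mm sheet
- channel_end (a point): middle of the channel floor at the cradle's right-hand (-y) end, where base and rails end flush; on the channel's centre line, 100 mm from the cradle's middle, 22 mm above its underside. Axes as the world's: the channel runs along y, +y is inboard, -y outboard
- blank: loose hardwood bar 240 x 40 x 32 mm, 150-240 g, lying on its 40 mm wide face; in the channel its upper 20 mm stand above the rails. Origin: middle of the underside, below its centre of mass; x along it to the hang-hole end, z up. Pencil line square round it 85 mm from the plain end. In the channel it balances only with the line over 35 mm inboard of the cradle end
- blank_line (a point): point on the blank's top face where the pencil line crosses its middle: x = -35 mm, z = 32 mm in the blank's frame
- blank_hole (a point): centre of the 14 mm hang hole in the top face, 20 mm from the hole end: x = +100 mm, z = 32 mm in the blank's frame
- blank_end (a point): middle of the lower edge at the hole end of the blank (x = +120 mm, z = 0)
- blank_tail (a point): middle of the lower edge at the plain end of the blank (x = -120 mm, z = 0)
- try_square: try square lying flat, 105 x 154 x 15 mm; bystander, origin in the middle of its underside
- sanding_block: sanding block, 65 x 106 x 32 mm; bystander, origin in the middle of its underside
- block_plane: metal block plane, 50 x 160 x 52 mm; bystander, origin in the middle of its underside
- wax_tin: round tin, 74 mm across, 34 mm high; bystander, origin in the middle of its underside
- offcut_2: wooden offcut, 48 x 110 x 18 mm; bystander, origin in the middle of its underside
- bin_yellow: small open parts bin, 116 x 84 x 55 mm; bystander, origin in the middle of its underside

How it is judged:
By the outcome, as a careful person would: the job done as asked, in the order asked, and still so for the second after the job is handed in, while the arm keeps its last pose, push and grip.
It also fails if it takes over 48 s, if anything falls off the work surface, if the arm or the gripper's body presses on something with over 40 N, if the wrist force passes 120 N, or if a joint passes its speed limit or range.

ROBOT

A 6-joint arm with a two-finger parallel gripper is mounted at the origin on a cart in front of the work surface, level with it; the furniture and walls round the work are solid. World frame = base frame: x ahead of the robot, y to its left, z up, the work surface at z = 0. Lengths are in m, angles in degrees, forces in N, time in s.
With the tool pointing down it reaches from about 0.3 to 0.75 m from the base axis. Payload 8.5 kg.
Tool frame: the origin (TCP) lies between the finger pads, 19 mm behind the fingertips; this is the grasp point; z points along the fingers, y is the line along which they close (so a half turn about z gives the same grasp; the last joint's range is limited). The gripper opens to 88 mm and grips with 3 to 60 N. Pads are 18 mm wide; open, the fingers measure 123 mm over their backs; the gripper's body (75 mm by 187 mm) begins 45 mm behind the grasp point.
Start: joints at [62.034, 21.807, 74.336, -0, 83.858, -12.336], TCP at [0.148, 0.53, 0.257] pointing down, gripper open.
Joint ranges: [-178.18, 178.18], [-50.72, 133.34], [12.68, 142.11], [-81.47, 261.47], [9.98, 163.14], [-165.26, 165.26]. Speed limits (degrees/s): [136.94, 136.94, 180, 180, 180, 180].

INTERFACE

Orientations are given as a 3x3 rotation matrix whose columns are the frame's x, y, z axes.
In Python, from workcell import bot gives the robot as it stands. The module is installed in compiled form; this text tells all that it offers.
- The arm moves only by the tool arm_command, never from a script. Its argument "targets" is a list of rows, each a list of 7 numbers: the turn, a rotation vector about the tool's x, y, z each as a share of 90 degrees, from -1 to 1, then the shift along the tool's x, y, z each as a share of 25 cm, from -1 to 1, then the finger opening in mm, from 0 to 88.1. In form: [[wx, wy, wz, x, y, z, fingers], ...]. A call has 1 to 12 rows; each row is the pose to reach, as a shift and turn from the pose commanded when the call began, along the tool's axes at that moment; what a row does not reach only later rows make up. A row lasts 1/8 s, in which the tool goes at most 62.5 mm and 10.7 degrees, less where a joint would pass 70% of its speed; a pose out of reach is approached as far as the arm can. A call with a number of a shift or a turn outside -1 to 1 is refused whole. A call with a gripper value outside its range is refused whole. The fingers move at their own pace and stop on an object; "grip_force" is the grip in N (left out, the last holds). Time passes only in rows, so rows that repeat a pose let the fingers close. It gives the time, the measured TCP pose, the force, the opening and the grip force at its end, in the units of the state.
- bot.get_state(): the state, without advancing time (a new reading comes with each control period).
- bot.snapshot(name): name is "scene" or "top" or "wrist"; returns (picture, depth): 420x560x3 uint8, blue, green, red; 420x560 float32, m along the optical axis (not along the pixel's ray), 0 where there is no reading.
- bot.camera_params(name): a dict with "camera_matrix" (3x3 intrinsics, pixels), "world_from_camera" (4x4, takes a point from camera to world coordinates). Camera axes: x right, y down, z forward; pixel columns grow to the right and rows downward; lengths in m; the calibration is good to about 2 mm. A picture is of the moment at which its call begins: read the wrist's pose just before it. camera_params takes no time and is no camera call; for the wrist camera it gives the pose at the moment of the call.
- bot.finish_job(): hands the job in; it is judged then, once.
Trained networks look in the newest picture that a camera, given by its name, has taken for a name from the list of things; names that differ only in an ending like _2 or _b are one class to them, and where a whole thing is asked for, a point or a joint stands for the part that bears it (a point fixed in the world has none). Each returns a list of dicts, best first, with "p" (0 to 1); they miss things now and then, are a little off and sometimes report something else, mostly with a low value. They report only what shows in the picture. A call takes as long as a camera call.
- bot.trace(target, camera): "mask" (420x560 bool, what is visible of it) and "rect" ([left, top, width, height] in pixels, round what is visible of it).
- bot.place_of(target, camera): "uv" ([column, row] in pixels: a listed point, or the origin of a listed thing).
The state is a dict: "time": time; "joint_pos": joint angles; "qvel": joint speeds; "joint_torque": joint torques, N m; "position": TCP position; "tcp_rot": TCP orientation; "ft_force": force on the tool from outside, world axes, zero at the start; "moment": the same for the moment, N m; "grip_width": opening from 0.0 (shut) to 1.0 (fully open); "grasp_force": force on a finger pad.
Only numpy, scipy, OpenCV 4.12 (cv2) and the standard library are available. Lean on these libraries where they do the work, as an engineer would, in place of code of your own. Each camera call takes 0.05 s, during which the arm holds its last target. There are 200 camera calls.

## Working session

There is one attempt and no reset: what is moved stays moved. The work goes in short steps, Python scripts to look and compute and a tool call to move; the robot and the scene stay as the last step left them, time stands still between calls to the robot, and variables do not carry over. Pictures are saved under pics/ and viewed, at most 10 in all, crops included, and the job is handed in when it is done.

Besides the shell and the picture viewer there is one more tool, called by a JSON object that holds its "name" and its "arguments", one argument or row to a line. arm_command: Moves the arm, as the interface text tells. Shift numbers are shares of 25 cm and turn numbers shares of 90 degrees, none past 1 either way. Its arguments: {"type":"object","properties":{"targets":{"type":"array"},"grip_force":{"type":"number"}},"required":["targets"]}

```bash
mkdir -p pics
cat > h.py <<'E'
import numpy as np, cv2
from workcell import bot
def dep(cam,D,uv):
    P=bot.camera_params(cam);K=P["camera_matrix"];T=P["world_from_camera"]
    u,v=uv;p=D[max(0,int(v)-2):int(v)+3,max(0,int(u)-2):int(u)+3];p=p[p>0]
    d=np.median(p) if p.size else 0
    return (T@np.r_[np.linalg.inv(K)@[u,v,1]*d,1])[:3]
def ray(P,uv):
    K=np.array(P["camera_matrix"]);T=np.array(P["world_from_camera"])
    r=T[:3,:3]@np.linalg.inv(K)@np.array([uv[0],uv[1],1]);return T[:3,3],r/np.linalg.norm(r)
def onz(P,uv,z):
    o,r=ray(P,uv);return o+r*(z-o[2])/r[2]
def tri(obs):
    A=np.zeros((3,3));b=np.zeros(3)
    for P,uv in obs:
        o,r=ray(P,uv);M=np.eye(3)-np.outer(r,r);A+=M;b+=M@o
    return np.linalg.solve(A,b)
E
python3 - <<'E'
from h import *
np.set_printoptions(precision=4,suppress=True)
s=bot.get_state();print(s["position"],s["tcp_rot"],s["ft_force"])
pics={}
for c in("scene","top"):
    I,D=bot.snapshot(c);cv2.imwrite(f"pics/{c}0.png",I)
    print(c,np.array(bot.camera_params(c)["world_from_camera"])[:3,3])
    for t in("blank","cradle","channel_end","blank_line","blank_hole","blank_end","blank_tail"):
        for r in bot.place_of(t,c)[:2]:
            print(c,t,round(r["p"],2),np.round(r["uv"],1),dep(c,D,r["uv"]))
E
```

```text
[0.1481 0.5294 0.2568] [[-0.963   0.2694 -0.0007]
 [ 0.2694  0.963  -0.0013]
 [ 0.0003 -0.0014 -1.    ]] [-1.0958 -0.2932 -0.5172]
scene [-0.6509 -0.6503  0.7041]
scene blank 0.8 [345.8 242. ] [ 0.4553 -0.2844  0.0285]
scene cradle 0.7 [226.1 227.4] [0.3897 0.0209 0.0348]
scene channel_end 0.66 [259.9 230.8] [ 0.4364 -0.0535  0.0177]
scene blank_line 0.65 [339.5 225.8] [ 0.5259 -0.2419  0.0297]
scene blank_end 0.69 [364.1 266.5] [ 0.4129 -0.3467 -0.0019]
scene blank_tail 0.9 [328.3 219.1] [ 0.5525 -0.2004  0.0279]
scene blank_tail 0.24 [376.5 222.1] [ 0.6194 -0.3144  0.0107]
top [ 0.3172 -0.0864  1.1991]
top blank 0.58 [347.1 202.6] [ 0.4906 -0.2551  0.0299]
top cradle 0.7 [245.3 222.6] [0.4319 0.0389 0.0242]
top channel_end 0.78 [277.3 221.8] [ 0.4367 -0.053   0.003 ]
top blank_line 0.95 [341.1 187.1] [ 0.536  -0.2383  0.0299]
top blank_hole 0.76 [376.1 223.7] [ 0.4297 -0.3374  0.0292]
top blank_hole 0.29 [377.  224.4] [ 0.4277 -0.3399  0.0297]
top blank_end 0.64 [319.6 167. ] [ 0.603  -0.1787 -0.0019]
top blank_end 0.55 [373.9 223.2] [ 0.4326 -0.3342  0.0146]
top blank_tail 0.64 [319.3 167.6] [ 0.6012 -0.1778 -0.0022]
```

View pics/top0.png

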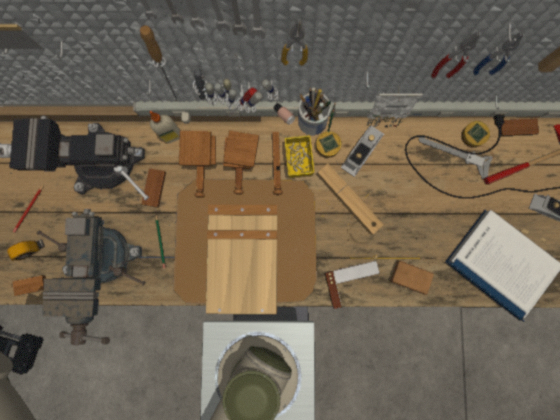

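View pics/scene0.png

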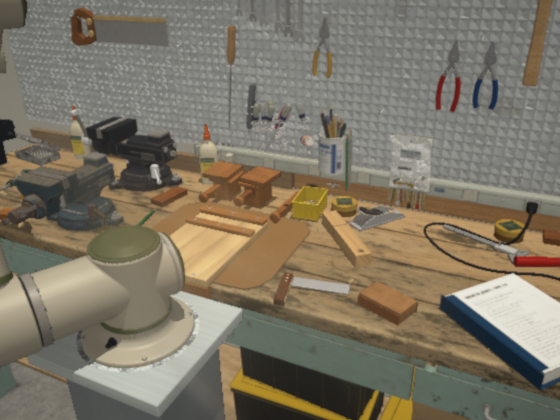

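The top view shows the blank lying diagonally, with its plain end near (320,170) and its hang hole near (376,224). The cradle's rails are at rows ~210 and ~235, columns 208–276, so the channel is at row ~222. In the scene view the vises are at the left, near the arm's start. I'll check clearance on the way and refine the blank's position.

```bash
cat >> h.py <<'E'
def cloud(c,D):
    P=bot.camera_params(c);K=np.array(P["camera_matrix"]);T=np.array(P["world_from_camera"])
    v,u=np.indices(D.shape);q=np.stack([(u-K[0,2])/K[0,0]*D,(v-K[1,2])/K[1,1]*D,D],-1)
    return q@T[:3,:3].T+T[:3,3]
def plan(pos,yaw):  # yaw of tool y axis, tool down; shares from the current pose
    from scipy.spatial.transform import Rotation as Ro
    s=bot.get_state();R=np.array(s["tcp_rot"]);y=np.radians(yaw)
    yv=np.array([np.cos(y),np.sin(y),0]);z=np.array([0,0,-1.]);G=np.c_[np.cross(yv,z),yv,z]
    w=Ro.from_matrix(R.T@G).as_rotvec()
    d=R.T@(np.array(pos)-s["position"])
    print("turn",np.round(w/(np.pi/2),4),"shift",np.round(d/.25,4))
E
python3 - <<'E'
from h import *
np.set_printoptions(precision=4,suppress=True)
I,D=bot.snapshot("top");W=cloud("top",D);ok=D>0
for (x,y) in [(.148,.53),(.2,.42),(.25,.3),(.285,.215),(.33,.1),(.4,-.05),(.45,-.15),(.49,-.25)]:
    m=ok&(np.hypot(W[...,0]-x,W[...,1]-y)<.12);print(x,y,W[m][:,2].max() if m.any() else None)
m=bot.trace("blank","top")[0];M=m["mask"];print(m["p"],m["rect"])
Q=W[M&ok];Q=Q[(Q[:,2]>.02)];print("z",np.median(Q[:,2]))
r=cv2.minAreaRect((Q[:,:2]*1000).astype(np.float32));print(r)
C=bot.trace("cradle","top")[0]["mask"];Q=W[C&ok];print(np.percentile(Q,[1,50,99],axis=0))
for x in np.arange(.36,.52,.01):
    m=ok&(abs(W[...,0]-x)<.005)&(abs(W[...,1]-.04)<.07);print(round(x,3),np.median(W[m][:,2]).round(4),end="; ")
plan((.33,.1,.28),14.4)
for p,y in [((.29,.3,.28),44),((.36,.05,.28),14),((.45,-.2,.28),-16)]: plan(p,y)
E
```

```text
0.148 0.53 0.4709684716513698
0.2 0.42 0.5544020310984742
0.25 0.3 0.17689086635460338
0.285 0.215 0.07643900437712126
0.33 0.1 0.04316862540186417
0.4 -0.05 0.0449119142633545
0.45 -0.15 0.04165818142414235
0.49 -0.25 0.05390758181932975
0.71 [317.4, 166.2, 66.0, 69.6]
z 0.030232748210147098
((504.2259521484375, -263.1484069824219), (239.63632202148438, 42.2052116394043), 41.459041595458984)
[[ 0.179  -0.049   0.019 ]
 [ 0.3269  0.0479  0.0247]
 [ 0.4788  0.1456  0.0399]]
0.36 0.0244; 0.37 0.0239; 0.38 0.0239; 0.39 0.0362; 0.4 0.036; 0.41 0.0326; 0.42 0.0243; 0.43 0.0239; 0.44 0.0243; 0.45 0.024; 0.46 0.0359; 0.47 0.0363; 0.48 0.0361; 0.49 0.0024; 0.5 0.0018; 0.51 0.0021; 0.52 0.0028; turn [ 0.     -0.      0.6663] shift [-1.1635 -1.4591 -0.0902]
turn [ 0.     -0.      0.3374] shift [-0.7939 -0.7318 -0.0902]
turn [ 0.     -0.      0.6708] shift [-1.3329 -1.6194 -0.0902]
turn [ 0.     -0.      1.0041] shift [-1.9491 -2.4854 -0.0903]
```

{"name": "arm_command", "arguments": {
  "targets": [
    [0, 0, 0.12, -0.26, -0.24, -0.09, 88],
    [0, 0, 0.23, -0.53, -0.49, -0.09, 88],
    [0, 0, 0.34, -0.79, -0.73, -0.09, 88],
    [0, 0, 0.34, -0.79, -0.73, -0.09, 88],
    [0, 0, 0.34, -0.79, -0.73, -0.09, 88]
  ],
  "grip_force": 30
}}

```text
time: 1.58
position: [0.2904, 0.2985, 0.2803]
tcp_rot: [[-0.689, 0.724, 0.001], [0.724, 0.689, 0.0], [-0.0, 0.001, -1.0]]
ft_force: [0.4, 0.3, 0.1]
grip_width: 0.999
grasp_force: 0.0
```

```bash
python3 -c "
from h import *
plan((.36,.08,.28),10);plan((.44,-.1,.28),-20)"
```

```text
turn [4.000e-04 2.000e-04 3.731e-01] shift [-0.825  -0.4006  0.0012]
turn [5.000e-04 1.000e-04 7.065e-01] shift [-1.5672e+00 -6.6510e-01  1.4000e-03]
```

{"name": "arm_command", "arguments": {
  "targets": [
    [0, 0, 0.11, -0.22, -0.11, 0, 88],
    [0, 0, 0.22, -0.45, -0.21, 0, 88],
    [0, 0, 0.32, -0.65, -0.31, 0, 88],
    [0, 0, 0.38, -0.83, -0.4, 0, 88],
    [0, 0, 0.38, -0.83, -0.4, 0, 88],
    [0, 0, 0.38, -0.83, -0.4, 0, 88]
  ]
}}

```text
time: 2.33
position: [0.3603, 0.082, 0.28]
tcp_rot: [[-0.167, 0.986, -0.0], [0.986, 0.167, 0.0], [0.0, -0.0, -1.0]]
ft_force: [-0.8, 0.5, 0.0]
grip_width: 0.997
grasp_force: 0.0
```

```bash
python3 -c "
from h import *
I,D=bot.snapshot('wrist');cv2.imwrite('pics/w1.png',I)
plan((.44,-.13,.28),-25)"
```

```text
turn [-1.000e-04 -2.000e-04  3.851e-01] shift [-8.911e-01  1.721e-01 -3.000e-04]
```

View pics/w1.png

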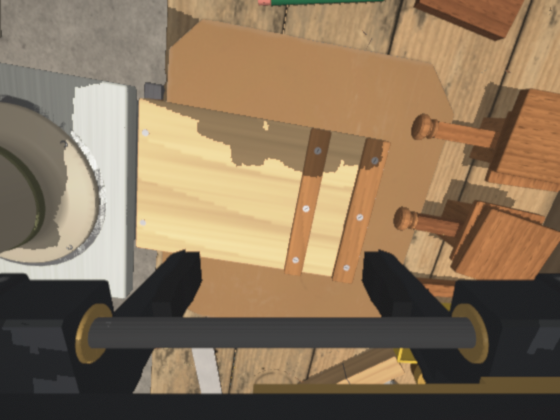

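The wrist view shows the cradle with its rails at columns ~308 and ~360. The cradle's right-hand end runs from about (136,248) to (353,282). Next I'll measure the channel here and then move above the blank.

```bash
cat >> h.py <<'E'
def chan(cam,D):
    W=cloud(cam,D).reshape(-1,3);W=W[D.reshape(-1)>0]
    R=W[(W[:,0]>.37)&(W[:,0]<.5)&(W[:,1]>-.08)&(W[:,1]<.16)]
    up=R[:,2]>.0305
    lo=[];hi=[];ys=[]
    for y in np.arange(-.03,.12,.01):
        m=up&(abs(R[:,1]-y)<.005);x=R[m,0]
        a=x[x<.435];b=x[x>.435]
        if len(a)>5 and len(b)>5: lo.append(a.max());hi.append(b.min());ys.append(y)
    lo,hi=np.array(lo),np.array(hi)
    print(cam,"chan edges",np.median(lo),np.median(hi),"mid",np.median(lo+hi)/2,"slope",np.polyfit(ys,(lo+hi)/2,1)[0])
    f=R[(abs(R[:,0]-.435)<.012)]
    f=f[(f[:,1]>-.02)&(f[:,1]<.1)];print("floor z",np.median(f[:,2]),"rail z",np.median(R[up,2]))
    e=R[(R[:,2]>.015)];print("y ends",np.percentile(e[:,1],[.2,.5,1,99,99.8]))
E
python3 - <<'E'
from h import *
np.set_printoptions(precision=4,suppress=True)
for c in("wrist","top"):
    I,D=bot.snapshot(c);chan(c,D)
    for r in bot.place_of("channel_end",c)[:2]:print(r["p"],r["uv"],onz(bot.camera_params(c),r["uv"],.025),dep(c,D,r["uv"]))
E
```

```text
wrist chan edges 0.4097589113634973 0.45341890777489563 mid 0.4315600392625097 slope 0.0323977688893346
floor z 0.026031483046451587 rail z 0.342463489288503
y ends [-0.0458 -0.0434 -0.0396  0.1467  0.1507]
0.67 [314.9, 275.8] [ 0.4323 -0.0508  0.025 ] [ 0.437  -0.0626  0.0039]
top chan edges 0.40984938638799556 0.45529275712283623 mid 0.4325945494735581 slope 0.03614931120439069
floor z 0.027586629226447168 rail z 0.3690507748836955
y ends [-0.0504 -0.0499 -0.0478  0.1364  0.1391]
0.9 [275.0, 221.6] [ 0.435  -0.0469  0.025 ] [ 0.4352 -0.0469  0.0237]
0.68 [324.4, 147.9] [ 0.6543 -0.1911  0.025 ] [ 0.6529 -0.1907  0.0302]
```

{"name": "arm_command", "arguments": {
  "targets": [
    [0, 0, 0.11, -0.22, 0.04, 0, 88],
    [0, 0, 0.22, -0.45, 0.08, 0, 88],
    [0, 0, 0.32, -0.65, 0.13, 0, 88],
    [0, 0, 0.4, -0.89, 0.17, 0, 88],
    [0, 0, 0.4, -0.89, 0.17, 0, 88],
    [0, 0, 0.4, -0.89, 0.17, 0, 88]
  ]
}}

```text
time: 3.32
position: [0.4393, -0.1298, 0.2797]
tcp_rot: [[0.444, 0.896, -0.001], [0.896, -0.444, 0.001], [0.0, -0.001, -1.0]]
ft_force: [0.2, -0.0, -0.3]
grip_width: 0.998
grasp_force: 0.0
```

```bash
cat > b.py <<'E'
from h import *
np.set_printoptions(precision=4,suppress=True)
I,D=bot.snapshot('wrist');cv2.imwrite('pics/w2.png',I);W=cloud("wrist",D)
P=bot.camera_params("wrist")
chan("wrist",D)
for t in("channel_end","blank_line","blank_hole","blank_tail","blank_end"):
    for r in bot.place_of(t,"wrist")[:2]:print(t,r["p"],r["uv"],onz(P,r["uv"],.025 if t[0]=="c" else .032 if t[-1]=="e" else 0),dep("wrist",D,r["uv"]))
m=bot.trace("blank","wrist")[0];print(m["p"],m["rect"])
Q=W[m["mask"]&(D>0)];Q=Q[(Q[:,2]>.02)];print("z",np.median(Q[:,2]))
print(cv2.minAreaRect((Q[:,:2]*1000).astype(np.float32)))
E
python3 b.py
```

```text
wrist chan edges 0.4096673706158871 0.4535872306169776 mid 0.43163718473763785 slope -0.0027642457477606895
floor z 0.026353357638759567 rail z 0.331314962501605
y ends [-0.0799 -0.0798 -0.0796  0.1075  0.1186]
channel_end 0.75 [246.5, 123.5] [ 0.4294 -0.0492  0.025 ] [ 0.4294 -0.0491  0.0248]
blank_line 0.59 [377.9, 222.1] [ 0.5274 -0.2384  0.032 ] [ 0.5275 -0.2381  0.0329]
blank_hole 0.63 [335.2, 297.8] [ 0.4301 -0.3215  0.032 ] [ 0.4287 -0.3318  0.018 ]
blank_hole 0.55 [223.4, 305.6] [ 0.2776 -0.2612  0.032 ] [ 0.2614 -0.2786  0.0009]
blank_tail 0.56 [399.3, 155.4] [ 0.5917 -0.1764  0.    ] [ 0.5917 -0.1766  0.0012]
blank_end 0.72 [378.8, 221.0] [ 0.5336 -0.2529  0.    ] [ 0.5292 -0.2379  0.0327]
blank_end 0.56 [329.1, 298.0] [ 0.4176 -0.3402  0.    ] [ 0.4223 -0.3179  0.0331]
0.59 [317.8, 153.7, 107.0, 163.0]
z 0.03243571001732343
((476.2691650390625, -228.00820922851562), (239.77096557617188, 126.57693481445312), 41.26923370361328)
```

View pics/w2.png

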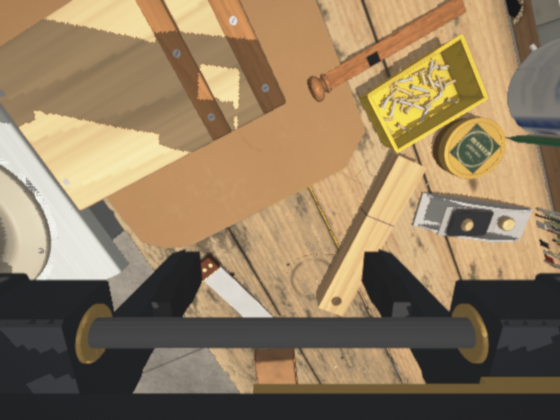

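The wrist view shows the pencil line near (376,220), the hole near (337,300) and the plain end near (408,160). The bin and the plane sit off to the right. From the top and wrist views together, the blank's centre is about (0.502, -0.262), yaw about -138.6°, with its top at z 0.032.

```bash
python3 -c "
from h import *
plan((.502,-.262,.15),-48.6);plan((.502,-.262,.035),-48.6)"
```

```text
turn [ 2.000e-04 -0.000e+00  2.471e-01] shift [-0.3617  0.4587  0.5207]
turn [ 2.000e-04 -0.000e+00  2.471e-01] shift [-0.3617  0.4585  0.9807]
```

{"name": "arm_command", "arguments": {
  "targets": [
    [0, 0, 0.1, -0.18, 0.23, 0.1, 70],
    [0, 0, 0.2, -0.36, 0.46, 0.3, 70],
    [0, 0, 0.247, -0.362, 0.459, 0.52, 70],
    [0, 0, 0.247, -0.362, 0.459, 0.52, 70],
    [0, 0, 0.247, -0.362, 0.459, 0.52, 70],
    [0, 0, 0.247, -0.362, 0.459, 0.52, 70]
  ]
}}

```text
time: 4.42
position: [0.5022, -0.2625, 0.1512]
tcp_rot: [[0.75, 0.661, 0.001], [0.661, -0.75, -0.001], [0.0, 0.002, -1.0]]
ft_force: [-0.0, 0.5, 0.3]
grip_width: 0.795
grasp_force: 0.0
```

```bash
sed -i 's/w2.png/w3.png/' b.py; python3 b.py; python3 -c "
from h import *
plan((.502,-.262,.035),-48.6)"
```

```text
return _methods._mean(a, axis=axis, dtype=dtype,
  ret = ret.dtype.type(ret / rcount)
Traceback (most recent call last):
  File "b.py", line 5, in <module>
    chan("wrist",D)
    ~~~~^^^^^^^^^^^
  File "h.py", line 39, in chan
    print(cam,"chan edges",np.median(lo),np.median(hi),"mid",np.median(lo+hi)/2,"slope",np.polyfit(ys,(lo+hi)/2,1)[0])
                                                                                        ~~~~~~~~~~^^^^^^^^^^^^^^^^
TypeError: expected non-empty vector for x
```

View pics/w3.png

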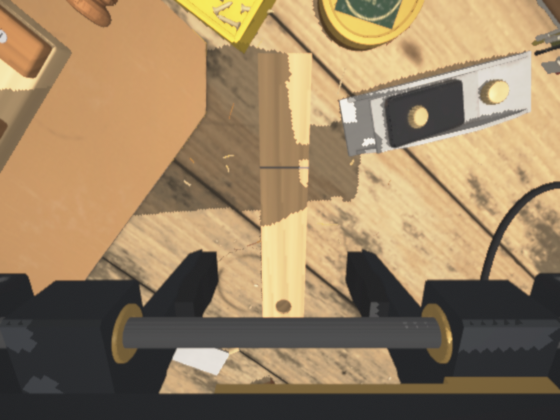

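The blank now runs straight up the picture between the fingers, with its line at (284,167), its hole at (284,306) and its tail edge at row 53. I'll check those points against the planned grasp.

```bash
python3 -c "
from h import *
np.set_printoptions(precision=4,suppress=True)
I,D=bot.snapshot('wrist')
P=bot.camera_params('wrist')
a,b,c=[onz(P,u,.032) for u in((284.5,167.5),(284,306),(285.5,53.5))]
print(a,b,c,np.linalg.norm(a-b),np.linalg.norm(a-c),np.degrees(np.arctan2(*(b-a)[[1,0]])))
print('centre',a+(b-a)*35/135, dep('wrist',D,(284,172)))"
```

```text
[ 0.5306 -0.2387  0.032 ] [ 0.4295 -0.3279  0.032 ] [ 0.5947 -0.1827  0.032 ] 0.1348366059905367 0.08505348648929144 -138.58055942143073
centre [ 0.5044 -0.2618  0.032 ] [ 0.5276 -0.2408  0.0323]
```

{"name": "arm_command", "arguments": {
  "targets": [
    [0, 0, 0, 0.007, 0.003, 0.2, 70],
    [0, 0, 0, 0.007, 0.003, 0.36, 70],
    [0, 0, 0, 0.007, 0.003, 0.465, 70],
    [0, 0, 0, 0.007, 0.003, 0.465, 70],
    [0, 0, 0, 0.007, 0.003, 0.465, 70],
    [0, 0, 0, 0.007, 0.003, 0.465, 30],
    [0, 0, 0, 0.007, 0.003, 0.465, 30],
    [0, 0, 0, 0.007, 0.003, 0.465, 30],
    [0, 0, 0, 0.007, 0.003, 0.465, 30],
    [0, 0, 0, 0.007, 0.003, 0.465, 30],
    [0, 0, 0, 0.007, 0.003, 0.465, 30]
  ],
  "grip_force": 35
}}

```text
time: 5.9
position: [0.5039, -0.2624, 0.0341]
tcp_rot: [[0.751, 0.66, 0.001], [0.66, -0.751, -0.001], [0.0, 0.001, -1.0]]
ft_force: [-0.9, -0.4, 5.8]
grip_width: 0.45
grasp_force: 35.0
```

{"name": "arm_command", "arguments": {
  "targets": [
    [0, 0, 0, 0, 0, -0.06, 30],
    [0, 0, 0, 0, 0, -0.2, 30],
    [0, 0, 0, 0, 0, -0.4, 30],
    [0, 0, 0, 0, 0, -0.48, 30],
    [0, 0, 0, 0, 0, -0.48, 30],
    [0, 0, 0, 0, 0, -0.48, 30]
  ]
}}

```text
time: 6.65
position: [0.5032, -0.2618, 0.1527]
tcp_rot: [[0.751, 0.661, -0.002], [0.661, -0.751, 0.001], [-0.0, -0.002, -1.0]]
ft_force: [-0.1, -0.6, -1.9]
grip_width: 0.454
grasp_force: 35.0
```

```bash
python3 -c "
from h import *
plan((.432,.01,.155),0)"
```

```text
turn [-1.400e-03 -3.000e-04 -5.407e-01] shift [ 0.5043 -1.0044 -0.0074]
```

{"name": "arm_command", "arguments": {
  "targets": [
    [0, 0, -0.06, 0.06, -0.12, 0, 30],
    [0, 0, -0.14, 0.13, -0.26, 0, 30],
    [0, 0, -0.23, 0.22, -0.43, 0, 30],
    [0, 0, -0.32, 0.31, -0.6, 0, 30],
    [0, 0, -0.4, 0.39, -0.77, 0, 30],
    [0, 0, -0.48, 0.46, -0.91, 0, 30],
    [0, 0, -0.54, 0.504, -1.0, 0, 30],
    [0, 0, -0.54, 0.504, -1.0, 0, 30],
    [0, 0, -0.54, 0.504, -1.0, 0, 30],
    [0, 0, -0.54, 0.504, -1.0, 0, 30]
  ]
}}

```text
time: 7.9
position: [0.4334, 0.0079, 0.1534]
tcp_rot: [[0.003, 1.0, -0.0], [1.0, -0.003, -0.0], [-0.0, -0.0, -1.0]]
ft_force: [0.6, -0.3, -3.1]
grip_width: 0.45
grasp_force: 35.0
```

Run:
```python
from h import *
np.set_printoptions(precision=4,suppress=True)
I,D=bot.snapshot("wrist");cv2.imwrite("pics/w4.png",I);P=bot.camera_params("wrist")
for r in bot.place_of("channel_end","wrist")[:2]:print(r["p"],r["uv"],onz(P,r["uv"],.025))
for r in bot.place_of("blank_line","wrist")[:2]:print(r["p"],r["uv"],dep("wrist",D,r["uv"]))
m=bot.trace("blank","wrist")[0];W=cloud("wrist",D);Q=W[m["mask"]&(D>0)];print(np.median(Q[:,2]),cv2.minAreaRect((Q[:,:2]*1000).astype(np.float32)))
plan((.432,.01,.075),0)
```

```text
0.36 [281.3, 21.7] [0.4331 0.1539 0.025 ]
0.68 [281.8, 216.2] [0.4332 0.0452 0.1523]
0.15191499351060725 ((432.0778503417969, 8.661231994628906), (245.0366668701172, 78.37406921386719), 88.58938598632812)
turn [-0.      0.     -0.0013] shift [ 0.0069 -0.0052  0.3146]
```

View pics/w4.png

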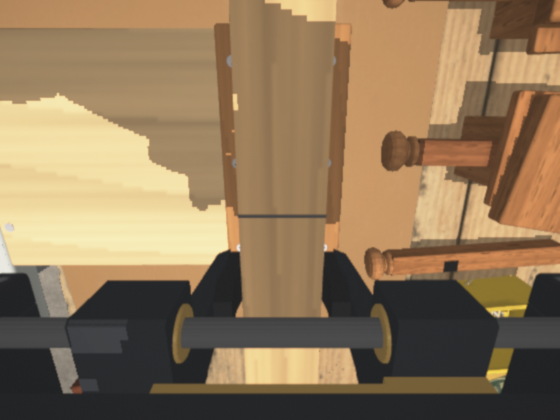

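The blank is square over the channel with its line at row 215. The rails' outer edges are at columns ~217 and ~350. I'll use those edges to check the channel's centre line.

Run:
```python
from h import *
np.set_printoptions(precision=4,suppress=True)
I,D=bot.snapshot("wrist");P=bot.camera_params("wrist");W=cloud("wrist",D)
for v in(60,120,180):
    r=W[v];ok=(D[v]>0)&(r[:,2]>.031)&(r[:,2]<.045)
    x=r[ok,0];x=x[(x>.37)&(x<.5)];print(v,"outer",x.min(),x.max(),"chan mid",(x.min()+47e-3+x.max()-52e-3)/2)
print(onz(P,(217,40),.037),onz(P,(350,40),.037))
m=(D>0)&(W[...,2]>.14)&(W[...,2]<.16);
for v in(100,150,200): x=W[v][m[v]][:,0];print("blank x",x.min(),x.max(),x.mean())
# rail right ends: y
for u in (232,333):
    c=W[:,u];k=(D[:,u]>0)&(c[:,2]>.03)&(c[:,2]<.045);print("rail y",c[k,1].min(),c[k,1].max())
c=W[:,150];k=(D[:,150]>0)&(c[:,2]>.015)&(c[:,2]<.035);print("base y",c[k,1].min(),c[k,1].max())
```

```text
60 outer 0.38544280305452294 0.4824965289976528 chan mid 0.43146966602608783
120 outer 0.3850207360998403 0.48226144454159686 chan mid 0.43114109032071857
180 outer 0.3853023264145047 0.4832053063156485 chan mid 0.4317538163650766
[0.3864 0.1399 0.037 ] [0.4826 0.1398 0.037 ]
blank x 0.4132972531148018 0.4531460198240661 0.4332028207947011
blank x 0.4132382354213853 0.45298954354892773 0.4329949344468894
blank x 0.4133765779755601 0.4528748420704127 0.4331961823221355
rail y -0.027119455145347665 0.10744486520741162
rail y -0.025204440315800117 0.12438846326305883
base y -0.04776460621685996 0.15076773965148488
```

{"name": "arm_command", "arguments": {
  "targets": [
    [0, 0, -0.001, 0, -0.006, 0.1, 30],
    [0, 0, -0.001, 0, -0.006, 0.2, 30],
    [0, 0, -0.001, 0, -0.006, 0.27, 30],
    [0, 0, -0.001, 0, -0.006, 0.27, 30],
    [0, 0, -0.001, 0, -0.006, 0.27, 30]
  ]
}}

```text
time: 8.78
position: [0.4321, 0.0086, 0.0868]
tcp_rot: [[-0.0, 1.0, 0.001], [1.0, 0.0, -0.0], [-0.0, 0.001, -1.0]]
ft_force: [-0.1, -0.0, -1.5]
grip_width: 0.45
grasp_force: 35.0
```

Run:
```python
from h import *
np.set_printoptions(precision=4,suppress=True)
I,D=bot.snapshot("wrist");cv2.imwrite("pics/w5.png",I);W=cloud("wrist",D)
for v in(40,90,140,190,220):
    r=W[v];x=r[(D[v]>0)&(r[:,2]>.031)&(r[:,2]<.045),0];x=x[(x>.37)&(x<.5)]
    b=r[(D[v]>0)&(r[:,2]>.075)&(r[:,2]<.1),0];b=b[abs(b-.43)<.04]
    print(v,x.min(),x.max(),"chan mid",(x.min()+x.max()-5e-3)/2,"blank",b.min(),b.max(),(b.min()+b.max())/2) if len(x) and len(b) else 0
print(bot.get_state()["position"])
```

```text
40 0.3852094834407867 0.4827441026425871 chan mid 0.4314767930416869 blank 0.4119528629074618 0.45173118202062684 0.43184202246404435
90 0.3850755889577545 0.48342562222076235 chan mid 0.43175060558925843 blank 0.41220821556736975 0.45151479311318093 0.43186150434027537
140 0.38528334802509845 0.4832531700050953 chan mid 0.4317682590150969 blank 0.4120414489289528 0.4518610424035765 0.43195124566626464
190 0.3852666075266823 0.48247965420130046 chan mid 0.43137313086399137 blank 0.4118776686498099 0.4515704787076576 0.4317240736787338
220 0.38579045540558515 0.48328195165256543 chan mid 0.4320362035290753 blank 0.41240930557958766 0.4516582426370978 0.43203377410834276
[0.4321 0.0086 0.0869]
```

View pics/w5.png

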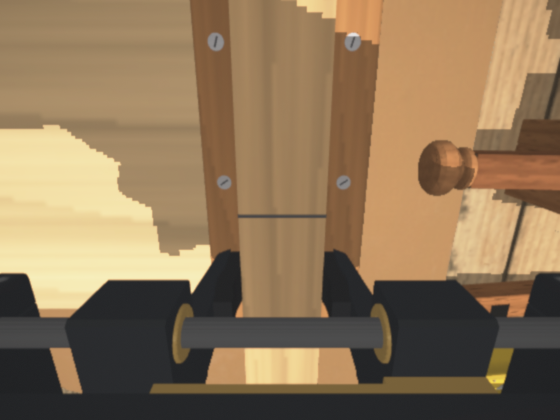

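The blank is over the channel, its centre at x 0.4319 against the channel's 0.4317, with both rails showing evenly on either side. I'll lower it now.

{"name": "arm_command", "arguments": {
  "targets": [
    [0, 0, 0, 0, 0, 0.03, 30],
    [0, 0, 0, 0, 0, 0.06, 30],
    [0, 0, 0, 0, 0, 0.08, 30],
    [0, 0, 0, 0, 0, 0.095, 30],
    [0, 0, 0, 0, 0, 0.105, 30],
    [0, 0, 0, 0, 0, 0.11, 30],
    [0, 0, 0, 0, 0, 0.11, 30]
  ]
}}

```text
time: 9.7
position: [0.4317, 0.0087, 0.0597]
tcp_rot: [[-0.001, 1.0, 0.001], [1.0, 0.001, -0.0], [-0.0, 0.001, -1.0]]
ft_force: [-4.7, 0.4, 15.6]
grip_width: 0.45
grasp_force: 35.0
```

{"name": "arm_command", "arguments": {
  "targets": [
    [0, 0, 0, 0, 0, -0.004, 30],
    [0, 0, 0, 0, 0, -0.004, 60],
    [0, 0, 0, 0, 0, -0.004, 60],
    [0, 0, 0, 0, 0, -0.004, 60],
    [0, 0, 0, 0, 0, -0.004, 60],
    [0, 0, 0, 0, 0, -0.12, 60],
    [0, 0, 0, 0, 0, -0.28, 60],
    [0, 0, 0, 0, 0, -0.36, 60],
    [0, 0, 0, 0, 0, -0.36, 60],
    [0, 0, 0, 0, 0, -0.36, 60]
  ]
}}

```text
time: 10.95
position: [0.4313, 0.0088, 0.1478]
tcp_rot: [[-0.0, 1.0, -0.001], [1.0, 0.0, 0.0], [0.0, -0.001, -1.0]]
ft_force: [0.1, 0.0, -0.6]
grip_width: 0.683
grasp_force: 0.0
```

```bash
cat > m.py <<'E'
from h import *
import sys
np.set_printoptions(precision=4,suppress=True)
for c in("wrist","top"):
    I,D=bot.snapshot(c);P=bot.camera_params(c);W=cloud(c,D);cv2.imwrite(f"pics/{sys.argv[1]}_{c}.png",I)
    for t,z in(("blank_line",.057),("channel_end",.025),("blank_tail",.025),("blank_hole",.057)):
        for r in bot.place_of(t,c)[:1]:print(c,t,round(r["p"],2),np.round(r["uv"],1),onz(P,r["uv"],z),dep(c,D,r["uv"]))
    m=(D>0)&(W[...,2]>.047)&(W[...,2]<.067)&(abs(W[...,0]-.432)<.03)&(W[...,1]>-.2)&(W[...,1]<.2)
    Q=W[m]
    if len(Q):print(c,"blank top z",np.median(Q[:,2]),"y",Q[:,1].min(),Q[:,1].max(),"x",np.percentile(Q[:,0],[1,99]),"slope",np.polyfit(Q[:,1],Q[:,2],1)[0])
print(bot.get_state()["position"])
E
python3 m.py a
```

```text
wrist blank_line 0.57 [278.  175.4] [0.4281 0.0462 0.057 ] [0.4282 0.0465 0.0583]
wrist blank_tail 0.93 [280.7  53.7] [0.4299 0.1324 0.025 ] [0.4303 0.127  0.0581]
wrist blank_hole 0.92 [279.5 324.7] [ 0.4292 -0.0862  0.057 ] [0.4307 0.0373 0.2095]
wrist blank top z 0.057945594719222115 y -0.07777436681887331 0.13099691764115667 x [0.4118 0.451 ] slope 0.0009083347574106749
top channel_end 0.65 [278.1 223.7] [ 0.429  -0.0559  0.025 ] [ 0.4261 -0.0567  0.0555]
top blank_tail 0.93 [214.5 216.9] [0.448  0.1284 0.025 ] [0.4055 0.0587 0.4061]
top blank_hole 0.6 [293.6 223.9] [ 0.4255 -0.1003  0.057 ] [ 0.4257 -0.1003  0.0553]
top blank top z 0.05590563658641168 y -0.11002041160110324 0.11532189875503258 x [0.4114 0.451 ] slope 0.004924325392922655
[0.4317 0.0087 0.1486]
```

View pics/a_wrist.png

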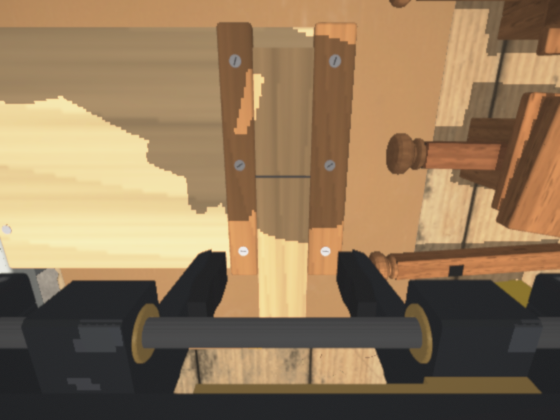

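The blank lies flat in the channel with its top at z 0.058. The line is at row ~176, the tail edge at row ~47, and the rails run from row ~24 to row ~275. I'll work out the slide distance from these pixels.

Run:
```python
from h import *
np.set_printoptions(precision=4,suppress=True)
I=cv2.imread("pics/a_wrist.png");P=bot.camera_params("wrist");g=cv2.cvtColor(I,cv2.COLOR_BGR2GRAY).astype(float)
col=g[160:195,262:304].mean(1);print("line row",160+np.argmin(col),col[12:22].round())
for a,b,n in((226,240,"L"),(318,340,"R")):
    for lo,hi in((15,35),(262,285)):
        d=np.diff(I[lo:hi,a:b].astype(float).mean(1),axis=0);d=np.abs(d).sum(1);k=d.argsort()[-2:];print(n,"rail edge rows",lo+k+.5,d[k].round())
d=np.abs(np.diff(g[38:56,262:300].mean(1)));print("tail row",38+d.argmax()+.5)
for n,uv,z in(("line",(282,176.5),.057),("railend",(282,275),.037),("railfar",(282,24),.037),("tail",(282,47),.057),("base end",(120,267.5),.025)):print(n,onz(P,uv,z))
```

```text
line row 176 [128. 128. 123. 103.  83.  92. 117. 127. 128. 128.]
L rail edge rows [22.5 21.5] [54. 88.]
L rail edge rows [268.5 267.5] [16. 26.]
R rail edge rows [23.5 21.5] [29. 38.]
R rail edge rows [273.5 274.5] [10. 12.]
tail row 47.5
line [0.4317 0.0451 0.057 ]
railend [ 0.4319 -0.0494  0.037 ]
railfar [0.4315 0.1491 0.037 ]
tail [0.4315 0.1311 0.057 ]
base end [ 0.2797 -0.0488  0.025 ]
```

{"name": "arm_command", "arguments": {
  "targets": [
    [0, 0, 0, 0.16, 0, 0, 60],
    [0, 0, 0, 0.325, 0, 0.08, 60],
    [0, 0, 0, 0.325, 0, 0.22, 60],
    [0, 0, 0, 0.325, 0, 0.32, 60],
    [0, 0, 0, 0.325, 0, 0.35, 60],
    [0, 0, 0, 0.325, 0, 0.352, 60],
    [0, 0, 0, 0.325, 0, 0.352, 30],
    [0, 0, 0, 0.325, 0, 0.352, 30],
    [0, 0, 0, 0.325, 0, 0.352, 30],
    [0, 0, 0, 0.325, 0, 0.352, 30],
    [0, 0, 0, 0.325, 0, 0.352, 30]
  ],
  "grip_force": 45
}}

```text
time: 12.82
position: [0.432, 0.0899, 0.0613]
tcp_rot: [[-0.0, 1.0, 0.001], [1.0, 0.0, -0.0], [-0.0, 0.001, -1.0]]
ft_force: [-0.4, 0.1, 7.9]
grip_width: 0.447
grasp_force: 45.0
```

{"name": "arm_command", "arguments": {
  "targets": [
    [0, 0, 0, -0.03, 0, 0.001, 30],
    [0, 0, 0, -0.08, 0, 0.001, 30],
    [0, 0, 0, -0.14, 0, 0.001, 30],
    [0, 0, 0, -0.2, 0, 0.001, 30],
    [0, 0, 0, -0.26, 0, 0.001, 30],
    [0, 0, 0, -0.31, 0, 0.001, 30],
    [0, 0, 0, -0.34, 0, 0.001, 30],
    [0, 0, 0, -0.352, 0, 0.001, 30],
    [0, 0, 0, -0.352, 0, 0.001, 30],
    [0, 0, 0, -0.352, 0, 0.001, 30]
  ]
}}

```text
time: 14.08
position: [0.4321, 0.0022, 0.0613]
tcp_rot: [[-0.0, 1.0, 0.002], [1.0, 0.0, 0.0], [0.0, 0.002, -1.0]]
ft_force: [-1.6, 3.3, 10.6]
grip_width: 0.451
grasp_force: 45.0
```

```bash
python3 m.py c
```

```text
wrist blank_line 0.62 [277.  355.4] [ 0.4293 -0.0429  0.057 ] [ 0.4294 -0.0418  0.0581]
wrist blank_tail 0.76 [280.2 188.9] [0.431  0.0432 0.025 ] [0.431  0.0435 0.0265]
wrist blank top z 0.05806324604403029 y -0.06275609297377013 0.043709937744875506 x [0.4046 0.4591] slope -0.008999442113546488
top blank_line 0.74 [274.3 219.5] [ 0.4377 -0.046   0.057 ] [ 0.409  -0.0556  0.3298]
top channel_end 0.76 [276.1 223.1] [ 0.4307 -0.0502  0.025 ] [ 0.4027 -0.0591  0.3145]
top blank_tail 0.65 [366.5 150.7] [ 0.6462 -0.3151  0.025 ] [ 0.6449 -0.3143  0.0295]
top blank_hole 0.6 [323.1 224. ] [ 0.4256 -0.183   0.057 ] [ 0.4259 -0.1833  0.0539]
top blank top z 0.055845875946674894 y -0.1971291543368573 -0.05074992145026479 x [0.4114 0.4513] slope -0.007399619617933553
[0.4321 0.0022 0.0613]
```

View pics/c_wrist.png

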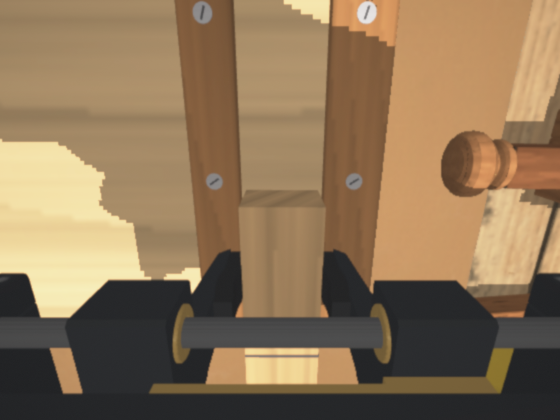

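The tail is now at row ~191–206 and the line at row ~356, just short of the cradle's end. I'll take a sub-pixel reading before the last few millimetres.

Run:
```python
from h import *
np.set_printoptions(precision=4,suppress=True)
I=cv2.imread("pics/c_wrist.png");P=bot.camera_params("wrist");g=cv2.cvtColor(I,cv2.COLOR_BGR2GRAY).astype(float)
c=g[348:366,255:310].mean(1);print(c.round());w=np.clip(np.median(c)-c-4,0,None);r=348+(w*np.arange(18)).sum()/w.sum();print("line",r,onz(P,(282,r),.057))
d=np.abs(np.diff(g[180:215,255:310].mean(1)));k=d.argsort()[-4:];print("tail rows",180+k+.5,d[k].round());
for q in 180+k+.5: print(q,onz(P,(282,q),.057)[1],onz(P,(282,q),.025)[1])
# cradle base right edge at left of gripper
for u in(20,35,50,65):
    s=g[290:395,u];d=np.abs(np.diff(s));k=d.argsort()[-3:];print(u,[(290+j+.5,round(d[j]),round(float(onz(P,(u,290+j+.5),.025)[1]),4)) for j in k])
I,D=bot.snapshot("top");P=bot.camera_params("top");g=cv2.cvtColor(I,cv2.COLOR_BGR2GRAY).astype(float)
b=I[:,:,:].astype(float)
for lo,hi in((245,300),):
    e=np.abs(np.diff(b[lo:hi].mean(0),axis=0)).sum(1)
    for a,z in((200,215),(270,283)):
        s=e[a:z]if 0 else e[a if a<z else 0:z];w=np.clip(s-s.max()*.3,0,None);u=a+.5+(w*np.arange(len(s))).sum()/w.sum();print("top base edge col",u,onz(P,(u,272),.025))if len(s) else 0
    e2=e[200:216];w=np.clip(e2-e2.max()*.3,0,None);u=200.5+(w*np.arange(16)).sum()/w.sum();print("left",u,onz(P,(u,272),.025))
```

```text
[173. 205. 212. 213. 213. 208. 185. 141. 130. 168. 202. 212. 213. 213.
 213. 213. 213. 213.]
line 354.56624254187335 [ 0.4321 -0.0423  0.057 ]
tail rows [207.5 190.5 206.5 189.5] [ 6.  9.  9. 16.]
207.5 0.042438514300006246 0.03218361614299085
190.5 0.05053301152366029 0.04223849311315212
206.5 0.0429228736198403 0.032785280858626364
189.5 0.05100008570517524 0.042818686459484695
20 [(np.float64(316.5), 12, -0.0422), (np.float64(348.5), 12, -0.0679), (np.float64(347.5), 13, -0.0671)]
35 [(np.float64(297.5), 26, -0.0279), (np.float64(302.5), 35, -0.0316), (np.float64(303.5), 44, -0.0323)]
50 [(np.float64(347.5), 35, -0.0671), (np.float64(316.5), 65, -0.0422), (np.float64(317.5), 67, -0.043)]
65 [(np.float64(393.5), 43, -0.1079), (np.float64(316.5), 65, -0.0422), (np.float64(317.5), 67, -0.043)]
top base edge col 207.76551818430409 [0.2901 0.1433 0.025 ]
top base edge col 275.89574243328894 [ 0.2911 -0.0507  0.025 ]
left 208.02510570824526 [0.2901 0.1426 0.025 ]
```

{"name": "arm_command", "arguments": {
  "targets": [
    [0, 0, 0, -0.01, 0, 0, 30],
    [0, 0, 0, -0.02, 0, 0, 30],
    [0, 0, 0, -0.027, 0, 0, 30],
    [0, 0, 0, -0.027, 0, 0.001, 30],
    [0, 0, 0, -0.027, 0, 0.001, 30],
    [0, 0, 0, -0.027, 0, 0.001, 30]
  ]
}}

```text
time: 15.38
position: [0.432, -0.0041, 0.0613]
tcp_rot: [[-0.0, 1.0, 0.002], [1.0, 0.0, 0.001], [0.001, 0.002, -1.0]]
ft_force: [-0.7, 8.1, 15.0]
grip_width: 0.449
grasp_force: 45.0
```

```bash
python3 m.py d
python3 - <<'E'
from h import *
I,D=bot.snapshot("scene");cv2.imwrite("pics/s9.png",cv2.resize(I[170:290,200:360],(800,600),interpolation=cv2.INTER_CUBIC))
P=bot.camera_params("scene");K=np.array(P["camera_matrix"]);T=np.linalg.inv(P["world_from_camera"])
for n,q in(("line top-front edge",(.412,-.0493,.057)),("rail end front top",(.3847,-.0493,.037)),("chan end front rail",(.4097,-.0493,.037))):
    p=K@(T@np.r_[q,1])[:3];print(n,(p[:2]/p[2]-[200,170])*5)
s=bot.get_state();print(s["ft_force"],s["moment"],s["time"])
E
```

```text
wrist blank_line 0.9 [278.3 357.4] [ 0.43   -0.0506  0.057 ] [ 0.43   -0.0495  0.0581]
wrist blank_tail 0.56 [280.4 187. ] [0.4311 0.0379 0.025 ] [0.4311 0.0381 0.0259]
wrist blank top z 0.05807145539032012 y -0.0687760069739123 0.037501695738435877 x [0.4047 0.459 ] slope -0.009154319755612834
top blank_line 0.5 [362.3 150.1] [ 0.639  -0.2969  0.057 ] [ 0.646  -0.3015  0.0321]
top channel_end 0.56 [333.9 221.1] [ 0.4372 -0.2169  0.025 ] [ 0.4398 -0.2198 -0.0011]
top blank_hole 0.85 [326.  219.7] [ 0.4378 -0.1913  0.057 ] [ 0.438  -0.1915  0.0548]
top blank top z 0.055980230267458575 y -0.19990135025297873 -0.05919216005871509 x [0.4115 0.4512] slope -0.005769909852652865
[ 0.432  -0.0041  0.0613]
line top-front edge [267.56528148 256.57148777]
rail end front top [243.74111751 314.34212166]
chan end front rail [267.01540338 292.69462163]
[-0.66041894  7.148878   16.78781337] [ 1.07256826  0.34809876 -0.04205425] 15.925
```

View pics/s9.png

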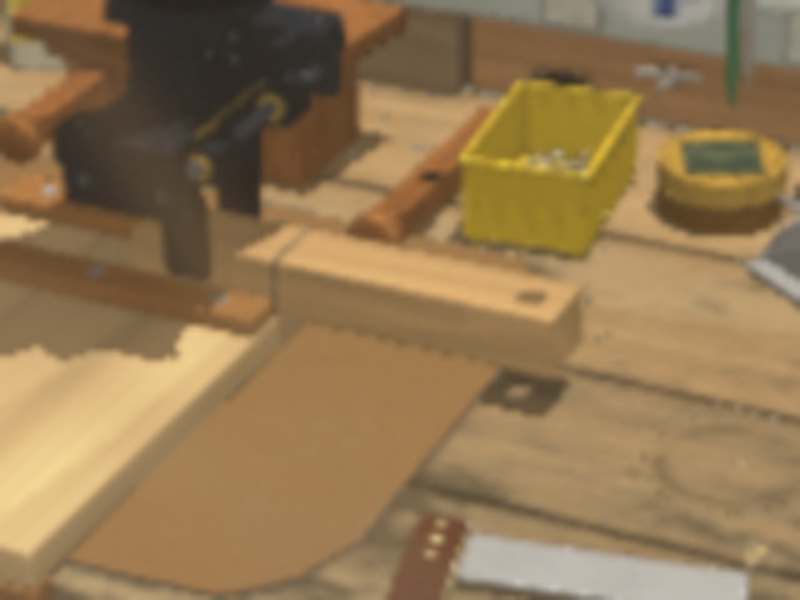

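The scene crop shows the line on the blank's side at column ~275, directly above the rail's end corner at ~271, which is under 1 native pixel away. The overhang is level, the fingers are on the part over the cradle, and the other things haven't moved. I'll do one flatness check and hand in if it is good.

Run:
```python
from h import *
ok=True
for c in("top","wrist"):
    I,D=bot.snapshot(c);W=cloud(c,D)
    Q=W[(D>0)&(abs(W[...,2]-.057)<.008)&(abs(W[...,0]-.4317)<.014)&(W[...,1]>-.2)&((W[...,1]<-.065) if c=="top" else (W[...,1]<.035))]
    f=np.polyfit(Q[:,1],Q[:,2],1);print(c,len(Q),f,np.median(Q[:,2]));ok&=abs(f[0])<.015
s=bot.get_state();print(s["position"],s["ft_force"],s["grasp_force"])
if ok: print(bot.finish_job())
```

```text
top 450 [0.0015779  0.05640437] 0.05607561940115546
wrist 7872 [0.00053987 0.0580773 ] 0.058068911918959354
[ 0.43199481 -0.00411628  0.06127119] [-1.28516569  7.48702943 15.87798133] 45.009119510650635
the job is handed in; nothing more can be done
None
```

The job is handed in: the blank lies flat in the channel with its hole end out to the right and its pencil line flush with the cradle's right-hand end to about 1 mm by my measurements, held at 45 N over the cradle and pressed down with about 16 N.

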